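# Draw the oyster tray home and cam it in

### The arm

A 7-joint arm with a two-finger parallel gripper is mounted at the origin on the work surface. World frame = base frame: x ahead of the robot, y to its left, z up, the work surface at z = 0. Lengths are in m, angles in rad, forces in N, time in s.
With the tool pointing down it reaches from about 0.4 to 0.85 m from the base axis. Payload 4.5 kg.
Tool frame: the origin (TCP) lies between the finger pads; the fingertips stand 11 mm ahead of it and the grasp point (between the pads) lies 8 mm behind it (r.nose_length is the distance from the TCP to the fingertips, in m); z points along the fingers, y is the line along which they close (so a half turn about z gives the same grasp; the last joint's range is limited). The gripper opens to 88 mm and grips with 3 to 60 N. Pads are 18 mm wide; open, the fingers measure 123 mm over their backs; the gripper's body (75 mm by 187 mm) begins 45 mm behind the grasp point.
Start: joints at [-1.113, 0.689, -0.195, 1.565, 0.157, 0.902, -0.215], TCP at [0.257, 0.57, 0.25] pointing down, gripper open.
Joint ranges: [-3.01, 3.01], [-0.46, 2.08], [-1.47, 1.51], [0.13, 2.56], [-1, 4.14], [0.04, 2.09], [-2.66, 2.66]. Speed limits (rad/s): [2.57, 2.57, 3.14, 3.14, 3.14, 3.14, 3.14].

### API

Orientations are given as a unit quaternion [x, y, z, w].
In Python, from plant import get_state, snapshot, camera_model, r gives the robot as it stands.
- The arm moves only by the shell command python3 -m inch 'ROWS' [FORCE]. ROWS is text: rows parted by semicolons, each of 7 numbers parted by spaces: the opening, from -1 (shut) to 1 (fully open), then the shift along the tool's x, y, z in m, then the turn, a rotation vector about the tool's x, y, z in rad. A call has 1 to 20 rows; each row shifts and turns the commanded pose from where the row before left it, along the tool's axes as they then stand; what a row does not reach is not made up. A row lasts 1/12 s, in which the tool goes at most 41.7 mm and 7.16 degrees, less where a joint would pass 70% of its speed; a pose out of reach is approached as far as the arm can. A call is refused whole if a number of a shift passes 0.0417 or a number of a turn 0.125, either way. A call with a gripper value outside its range is refused whole. The fingers move at their own pace and stop on an object; FORCE is the grip in N (left out, the last holds). Time passes only in rows, so rows that do not move let the fingers close. It gives the time, the measured TCP pose, the force, the opening and the grip force at its end, in the units of the state.
- get_state(): the state, without advancing time (a new reading comes with each control period).
- snapshot(name): name is "scene" or "top" or "wrist"; returns (picture, depth): 420x560x3 uint8, red, green, blue; 420x560 float32, m along the optical axis (not along the pixel's ray), 0 where there is no reading.
- camera_model(name): a dict with "intrinsics" (3x3 intrinsics, pixels), "view" (4x4, takes a point from world to camera coordinates). Camera axes: x right, y down, z forward; pixel columns grow to the right and rows downward; lengths in m; the calibration is good to about 2 mm. A picture is of the moment at which its call begins: read the wrist's pose just before it. camera_model takes no time and is no camera call; for the wrist camera it gives the pose at the moment of the call.
- r.finish_job(): hands the job in; it is judged then, once.
The state is a dict: "clock": time; "q": joint angles; "qd": joint speeds; "joint_torque": joint torques, N m; "tool_pos": TCP position; "eef_rot": TCP orientation; "contact_force": force on the tool from outside, world axes, zero at the start; "moment": the same for the moment, N m; "opening": opening from 0.0 (shut) to 1.0 (fully open); "finger_force": force on a finger pad.
Only numpy, scipy, OpenCV 4.12 (cv2) and the standard library are available. Lean on these libraries where they do the work, as an engineer would, in place of code of your own. Each camera call takes 0.05 s, during which the arm holds its last target. There are 200 camera calls.

### The job

Bring the green oyster tray up for grafting: hook it by its far lip and drag it flat along the bench, between the guide rails, until it bears firmly on the sprung buffer at the near end. Then swing the red cam keeper in behind the tray until its rubber nose nips the tray firmly but gently against the buffer, and let go. Do not drive the buffer to the end of its springs, keep the oysters lying in the tray, and leave the other things on the bench alone.

Things in the scene. Friction and masses are not known exactly. Their poses are not given: they have to be found in the camera images.
- tray: Green open plastic tray with crossed dividers, 160 (x) by 170 (y) by 45 high, walls 4 thick, loose on the bench; about 0.6 kg with its oysters. An out-turned lip, 5 thick, runs round the top and stands 6 out from the walls (outer edge of the far lip 86 from the centre). Origin: centre of the underside. x points from near wall to far wall (away from the robot), y to the left.
- far_lip (a point): Middle of the outer top edge of the tray's far lip: 86 from the tray's centre along its x, 45 above the bench. Below the lip a fingertip can reach down to the bench.
- dock: Fixed dock: two grey guide rails 26 high, inner faces 90 left and right of its centre line (the tray's lip passes above them), from 90 before to 60 beyond the origin, then mouths flaring out to 97 beyond. Origin on the bench on the centre line; x points up the dock, away from the robot. The tray is drawn along -x, its x parallel to the dock's; its centre ends within 22 of the origin.
- stop: Fixed front stop, origin and axes as the dock. Its buffer, a rubber-faced strip 136 wide, 16 to 34 high, on springs (2 N per mm, 6 travel, then solid at 12 N), rides on a hand-set clamped bar whose setting is not reported: the unloaded rubber face lies anywhere from 64 to 96 before the dock's origin and must be felt for. The tray's near wall, 80 before its centre, meets it.
- keeper (a joint): Angle of the red cam keeper, rad, 0 to 2.3: a flat lever on an upright pivot 84 beyond and 134 left of the dock's origin; grows clockwise seen from above. At 0 it points up the dock, 30 degrees out to the left; at 0.52 along the dock's x; at 2.09 straight to the right. Stiff pivot (0.5 N m, 3.5 N at the grip): stays where left. Its nose meets a tray drawn home at about 1.5 to 2.0.
- keeper_grip (a point): Middle of the keeper's upright black grip: a round post 18 in diameter, 140 from the pivot, from 24 to 64 above the bench; this point is 45 above the bench. The lever below it is 16 wide, its top 23 above the bench.
- keeper_nose (a point): Centre of the keeper's upright rubber nose, 20 in diameter, 12 to 30 above the bench, 63 from the pivot, 0.29 rad ahead (clockwise) of the line from the pivot to the grip. It bears on the outside of the tray's far wall below the lip.
- oyster_a: Grey pearl oyster, round, 60 across and 18 thick, lying loose in a tray compartment. Origin: centre of the underside.
- oyster_b: A second such oyster in another compartment.
- oyster_c: A third such oyster in another compartment.
- probe_a: Loose grafting probe with black handle, 215 long, 10 thick, lying to the right of the dock. Origin: on its underside, 103 from the butt of the handle. To be left alone.
- probe_b: A second such probe. To be left alone.
- nucleus_pot: Loose small white pot of yellow beads, 46 across, 34 high; origin under its centre. To be left alone.
- bottle: Loose amber bottle, 44 across, 90 high; origin under its centre. To be left alone.
- graft_block: Loose white plastic grafting block, 130 by 110 by 12; origin under its centre. To be left alone.
- scissors: Loose steel scissors, 150 long, 5 thick; origin under the middle. To be left alone.
Things that resemble listed ones, but are neither listed nor needed, are in the scene too. Leave any orange or turquoise look-alike of the oyster_a alone.

How it is judged:
On the way, in this order (a step that is already met when the one before it is completed fails the run):
1. dragged by its far lip, the tray bears on the sprung buffer with more than 2 N while the keeper is still swung clear (contact force between tray and stop above 2 N and contact force between the fingers and tray above 0.5 N and x of the grasp point in the frame of tray above 0.07 m and value of joint keeper below 1 rad), for 0.2 s.
2. the keeper's nose bears on the tray with more than 1 N and the buffer is loaded by more than 2 N (contact force between tray and dock above 1 N and value of joint keeper above 1.3 rad and contact force between tray and stop above 2 N and x of keeper_nose in the frame of tray below 0.0925 m), for 0.3 s.
At the end, for the whole second after the job is handed in: The tray lies flat, still and square (0.07 rad) in the dock, centre at most 22 mm beyond the dock's origin, nipped between the buffer (over 2 N) and the keeper's nose on its far wall (over 1 N, keeper beyond 1.3 rad), the three oysters lying in it (all of step 2 and x of tray in the frame of dock below 0.022 m and angle between the x axis of tray and the x axis of dock, either way round below 0.07 rad and angle between tray's own z axis and vertical below 0.04 rad and linear speed of tray below 0.01 m/s and height (world z) of each of oyster_a, oyster_b, oyster_c below 0.012 m and horizontal distance between each of oyster_a, oyster_b, oyster_c and tray below 0.085 m); the robot touches nothing.
It fails at once if the tray is driven against the buffer with more than 14 N (springs bottomed) (contact force between tray and stop above 14 N).
It fails at once if the tray is lifted or tipped instead of sliding flat (angle between tray's own z axis and vertical above 0.15 rad or height (world z) of tray above 0.02 m).
It fails at once if another thing on the bench is disturbed by more than 25 mm (distance of any of probe_a, probe_b, nucleus_pot, bottle, graft_block, scissors from where it was at the start of the episode above 0.025 m).
It also fails if it takes over 72 s, if anything falls off the work surface, if the arm or the gripper's body presses on something with over 40 N, if the wrist force passes 120 N, or if a joint passes its speed limit or range.

## Working session

There is one attempt and no reset: what is moved stays moved. The work goes in short steps, Python scripts to look and compute and a shell command to move; the robot and the scene stay as the last step left them, time stands still between calls to the robot, and variables do not carry over. Pictures are saved under pics/ and viewed, at most 10 in all, crops included, and the job is handed in when it is done.

```bash
mkdir -p pics; ls; python3 - <<'E'
from plant import *
import cv2,numpy as np
s=get_state();print({k:np.round(v,3).tolist() for k,v in s.items()})
for n in("top","scene"):
    p,d=snapshot(n);np.savez(f"{n}.npz",p=p,d=d);cv2.imwrite(f"pics/{n}.png",p[:,:,::-1])
    c=camera_model(n);print(n,np.round(c["intrinsics"],1).tolist(),np.round(c["view"],3).tolist())
E
```

```text
pics
{'clock': 0.0, 'q': [-1.113, 0.69, -0.195, 1.566, 0.157, 0.902, -0.215], 'qd': [0.002, 0.001, 0.001, -0.001, 0.001, -0.0, 0.0], 'joint_torque': [-0.0, -52.756, -1.267, -15.343, -0.053, 0.007, 0.0], 'tool_pos': [0.257, 0.569, 0.249], 'eef_rot': [0.21, 0.978, -0.001, -0.0], 'contact_force': [0.084, 0.178, -0.097], 'moment': [-0.057, 0.015, 0.053], 'finger_force': 0.0, 'opening': 1.004}
top [[440.2, 0.0, 273.2], [0.0, 440.2, 214.3], [0.0, 0.0, 1.0]] [[0.025, -1.0, -0.006, 0.009], [-0.995, -0.024, -0.099, 0.555], [0.098, 0.008, -0.995, 1.082], [0.0, 0.0, 0.0, 1.0]]
scene [[541.1, 0.0, 278.4], [0.0, 541.1, 200.8], [0.0, 0.0, 1.0]] [[0.273, 0.962, -0.005, -0.141], [0.657, -0.19, -0.729, -0.303], [-0.702, 0.196, -0.684, 1.884], [0.0, 0.0, 0.0, 1.0]]
```

View pics/top.png

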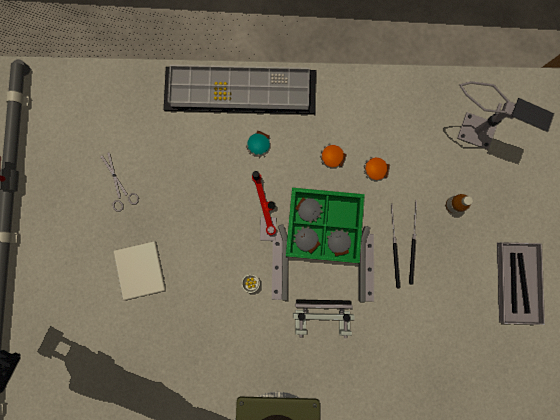

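View pics/scene.png

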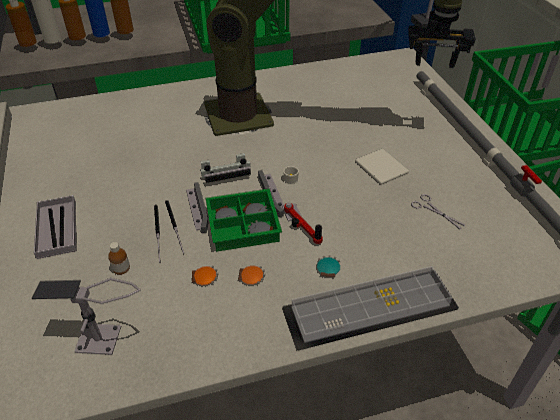

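The top view shows the tray at px (289–363, 189–262). The dock rails are at columns ~278 and ~368, the keeper pivot at (270,230), the grip at (257,176), the nose at (271,205) and the buffer at about row 302.

```bash
cat > h.py <<'E'
from plant import *
import cv2,numpy as np
def ray(c,uv,z):
    K=c["intrinsics"];V=np.array(c["view"]);R=V[:3,:3];o=-R.T@V[:3,3]
    d=R.T@np.linalg.inv(K)@np.array([uv[0],uv[1],1.]);return o+d*(z-o[2])/d[2]
def big(m):
    n,l,s,c=cv2.connectedComponentsWithStats(m.astype(np.uint8));i=1+np.argmax(s[1:,4]);return l==i
def masks(p):
    h=cv2.cvtColor(p,cv2.COLOR_RGB2HSV);H,S,V=[h[...,i].astype(int) for i in range(3)]
    return (H>45)&(H<80)&(S>130)&(V>50),((H<5)|(H>174))&(S>150)&(V>60)
def rect(m,c,z):
    p=np.array([ray(c,(u,v),z)[:2] for u,v in cv2.findContours(m.astype(np.uint8),0,1)[0][0][:,0]])
    (x,y),wh,a=cv2.minAreaRect((p*1000).astype(np.float32));return x,y,wh,a
E
python3 - <<'E'
from h import *
a=np.load("top.npz");p=a['p'];c=camera_model("top")
g,rd=masks(p);roi=np.zeros(g.shape,bool);roi[150:330,230:400]=1
gm=big(g&roi);print("tray",rect(gm,c,.045))
rm=big(rd&roi);print("red",rect(rm,c,.02))
for n,uv,z in(("pivot",(270.5,230),.025),("grip",(256.5,176),.064),("nose",(271.5,205.5),.03),("buf",(323,300),.034),("bufL",(296,300.5),.034),("bufR",(352,300.5),.034)):print(n,ray(c,uv,z).round(4))
# rails by gray color & height from depth
K=c["intrinsics"];V=np.array(c["view"]);d=a['d'];v,u=np.indices(d.shape)
P=np.stack([(u-K[0,2])/K[0,0]*d,(v-K[1,2])/K[1,1]*d,d],-1)-V[:3,3];W=P@V[:3,:3];np.save("W.npy",W)
z=W[...,2]
for nm,box in(("L",(240,300,270,288)),("R",(225,300,361,376))):
    m=np.zeros(g.shape,bool);m[box[0]:box[1],box[2]:box[3]]=1;m&=(z>.019)&(z<.033)&~gm
    X=W[m];print(nm,m.sum(),X[:,2].mean())
    for x in np.arange(X[:,0].min(),X[:,0].max(),.015):
        s=X[abs(X[:,0]-x)<.006];
        if len(s):print(round(x,3),s[:,1].min().round(4),s[:,1].max().round(4))
im=cv2.resize(p[160:340,225:405,::-1],None,fx=3.3,fy=3.3,interpolation=cv2.INTER_CUBIC);cv2.imwrite("pics/crop.png",im)
E
```

```text
tray (529.905517578125, -105.52661895751953, (181.4887237548828, 171.4014892578125), 86.06562042236328)
red (581.2828369140625, 46.61222839355469, (159.95652770996094, 26.554462432861328), 16.28215980529785)
pivot [0.5147 0.0289 0.025 ]
grip [0.6443 0.0661 0.064 ]
nose [0.5762 0.0279 0.03  ]
buf [ 0.3451 -0.1046  0.034 ]
bufL [ 0.3422 -0.0383  0.034 ]
bufR [ 0.3457 -0.1757  0.034 ]
L 310 0.026667577310095926
0.344 -0.0164 -0.0038
0.359 -0.016 -0.0035
0.374 -0.0158 -0.0032
0.389 -0.0155 -0.0028
0.404 -0.0151 -0.0025
0.419 -0.0148 -0.0022
0.434 -0.0146 -0.002
0.449 -0.0141 -0.0039
0.464 -0.0087 -0.0036
0.479 -0.011 -0.0033
R 379 0.026878703892158965
0.349 -0.2093 -0.1987
0.364 -0.2094 -0.199
0.379 -0.2093 -0.1986
0.394 -0.2093 -0.1984
0.409 -0.2097 -0.1984
0.424 -0.2089 -0.1982
0.439 -0.2091 -0.1983
0.454 -0.2098 -0.1982
0.469 -0.2086 -0.1978
0.484 -0.209 -0.1976
0.499 -0.2132 -0.199
0.514 -0.2185 -0.2034
0.529 -0.2204 -0.2065
```

View pics/crop.png

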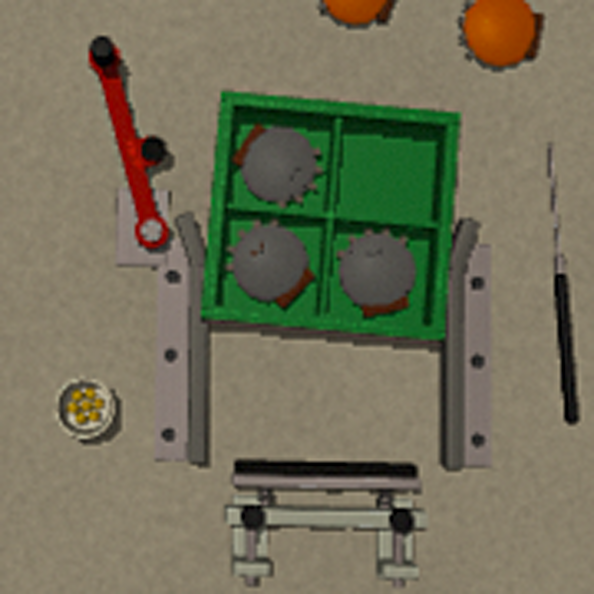

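Measured, with sizes consistent with the spec:
- **Dock:** origin ≈ (0.433, -0.106), yaw ≈ +0.015.
- **Tray:** centre (0.530, -0.1055), yaw ≈ -0.069.
- **Keeper:** angle ≈ 0.26.

I'll hook the far lip with both spread fingers, so the tray turns with the gripper.

```bash
python3 -m inch '1 0 0 0 0 0 -0.089;1 0 0 0 0 0 -0.089;1 0 0 0 0 0 -0.089;1 0 0 0 0 0 -0.089;1 -0.02 -0.03 0 0 0 0;1 -0.02 -0.03 0 0 0 0;1 -0.02 -0.03 0 0 0 0;1 -0.02 -0.03 0 0 0 0;1 -0.02 -0.03 0 0 0 0;1 -0.02 -0.03 0 0 0 0;1 -0.02 -0.03 0 0 0 0;1 -0.02 -0.03 0 0 0 0;1 -0.02 -0.03 0 0 0 0;1 -0.02 -0.03 0 0 0 0;1 -0.02 -0.03 0 0 0 0;1 -0.02 -0.03 0 0 0 0;1 -0.02 -0.03 0 0 0 0;1 -0.02 -0.03 0 0 0 0;1 -0.02 -0.03 0 0 0 0;1 -0.02 -0.03 0 0 0 0'
cat >> h.py <<'E'
def to(x,y,z,yawdeg):
    "shift in tool axes to world TCP target with tool-y heading yawdeg (turn first), turn about tool z"
    from scipy.spatial.transform import Rotation as R
    s=get_state();M=R.from_quat(s["eef_rot"]).as_matrix()
    cur=np.degrees(np.arctan2(M[1,1],M[0,1]));t=np.radians(yawdeg)
    d=np.array([x,y,z])-s["tool_pos"];ey=np.array([np.cos(t),np.sin(t)]);ex=np.array([-ey[1],ey[0]])
    print("at",s["tool_pos"].round(4) if hasattr(s["tool_pos"],'round') else s["tool_pos"],"yaw",cur.round(2),"tilt z",M[:,2].round(3),"| shift",(ex@d[:2]).round(4),(ey@d[:2]).round(4),(-d[2]).round(4),"turn",-np.radians(yawdeg-cur).round(4),"t",s["clock"])
E
python3 -c "
from h import *
to(.645,-.1135,.15,86.07)"
```

```text
clock: 1.77
tool_pos: [0.5441, 0.0673, 0.2495]
eef_rot: [0.034, 0.999, -0.0, -0.0]
contact_force: [0.2, -0.1, -0.5]
opening: 0.997
finger_force: 0.0
at [0.5441 0.0673 0.2495] yaw 86.11 tilt z [-0.001 -0.    -1.   ] | shift -0.113 -0.1734 0.0995 turn 0.0007 t 1.7667
```

```bash
python3 -m inch '1 -0.0141 -0.0217 0 0 0 0;1 -0.0141 -0.0217 0 0 0 0;1 -0.0141 -0.0217 0 0 0 0;1 -0.0141 -0.0217 0 0 0 0;1 -0.0141 -0.0217 0 0 0 0;1 -0.0141 -0.0217 0 0 0 0;1 -0.0141 -0.0217 0 0 0 0;1 -0.0141 -0.0217 0 0 0 0;1 0 0 0.025 0 0 0;1 0 0 0.025 0 0 0;1 0 0 0.025 0 0 0;1 0 0 0.025 0 0 0;1 0 0 0 0 0 0;1 0 0 0 0 0 0'
python3 - <<'E'
from h import *
to(.645,-.1135,.030,86.07)
c=camera_model("wrist")
p,d=snapshot("wrist");cv2.imwrite("pics/w1.png",p[:,:,::-1])
g,_=masks(p);gm=big(g);v,u=np.nonzero(gm)
# far lip outer edge: contour points cast on z=.045, keep max along tray x
P=np.array([ray(c,q,.045) for q in cv2.findContours(gm.astype(np.uint8),0,1)[0][0][:,0]])
P=P[P[:,0]>.58];
for y in np.arange(-.18,-.03,.03):
    s=P[abs(P[:,1]-y)<.008]
    if len(s):print(round(y,3),s[:,0].max().round(4))
E
```

```text
clock: 2.93
tool_pos: [0.6435, -0.1116, 0.1485]
eef_rot: [0.034, 0.999, 0.0, -0.002]
contact_force: [0.3, -0.0, 0.6]
opening: 1.005
finger_force: 0.0
at [ 0.6435 -0.1116  0.1485] yaw 86.13 tilt z [-0.004  0.    -1.   ] | shift -0.0017 -0.0018 0.1185 turn 0.001 t 2.9333
-0.18 0.6097
-0.15 0.6117
-0.12 0.6145
-0.09 0.6166
-0.06 0.6179
```

View pics/w1.png

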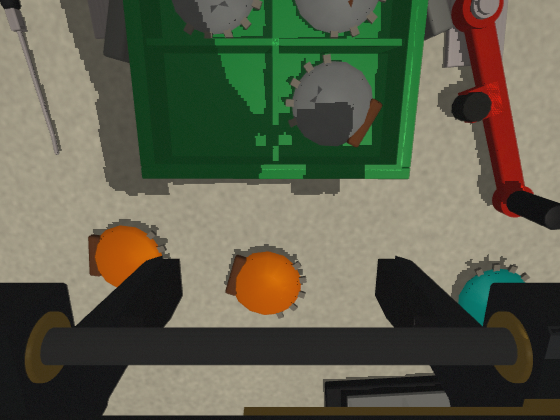

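The wrist picture confirms the far lip (row 178) at x≈0.615 and puts the two orange look-alikes at (127,257) and (267,283). I'll check their clearance before descending.

```bash
python3 - <<'E'
from h import *
p=cv2.imread("pics/w1.png");h=cv2.cvtColor(p,cv2.COLOR_BGR2HSV);c=camera_model("wrist")
m=((h[...,0]>6)&(h[...,0]<18)&(h[...,1]>200)&(h[...,2]>150)).astype(np.uint8)
n,l,s,ce=cv2.connectedComponentsWithStats(m)
for i in range(1,n):
    if s[i,4]>800: print(s[i],ray(c,ce[i],.012).round(4), ray(c,(ce[i][0],s[i,1]),.012).round(4))
E
```

```text
[  95  227   67   60 2456] [ 0.677  -0.2414  0.012 ] [ 0.6546 -0.2371  0.012 ]
[ 236  252   65   63 3099] [ 0.7131 -0.125   0.012 ] [ 0.6844 -0.1228  0.012 ]
```

```bash
python3 -m inch '1 0 0 0.02 0 0 0;1 0 0 0.02 0 0 0;1 0 0 0.02 0 0 0;1 0 0 0.02 0 0 0;1 0 0 0.02 0 0 0;1 0 0 0.012 0 0 0;1 0 0 0.006 0 0 0;1 0 0 0 0 0 0;1 0 0 0 0 0 0;1 0.005 0 0 0 0 0;1 0.005 0 0 0 0 0;1 0.003 0 0 0 0 0;1 0.002 0 0 0 0 0;1 0.002 0 0 0 0 0;1 0 0 0 0 0 0'
python3 - <<'E'
from h import *
to(.645,-.1135,.030,86.07);print(get_state()["contact_force"])
E
```

```text
clock: 4.23
tool_pos: [0.6274, -0.1105, 0.032]
eef_rot: [0.034, 0.999, 0.0, 0.0]
contact_force: [-0.0, -0.4, 0.2]
opening: 1.004
finger_force: 0.0
at [ 0.6274 -0.1105  0.032 ] yaw 86.12 tilt z [ 0.  0. -1.] | shift -0.0178 -0.0018 0.002 turn 0.0009 t 4.2333
[-0.03786123 -0.4150548   0.24548701]
```

```bash
python3 -m inch '1 0.003 0.0 0 0 0 0;1 0.003 0.0 0 0 0 0;1 0.004 0.0005 0 0 0 -0.007;1 0.004 0.0005 0 0 0 -0.007;1 0.004 0.0005 0 0 0 -0.007;1 0.004 0.0005 0 0 0 -0.007;1 0.004 0.0005 0 0 0 -0.007;1 0.004 0.0005 0 0 0 -0.007;1 0.004 0.0005 0 0 0 -0.007;1 0.004 0.0005 0 0 0 -0.007;1 0.004 0.0005 0 0 0 -0.007;1 0.004 0.0005 0 0 0 -0.007;1 0.004 0.0005 0 0 0 -0.007;1 0.004 0.0005 0 0 0 -0.007;1 0 0 0 0 0 0'
python3 - <<'E'
from h import *
to(.55,-.105,.030,90.86);c=camera_model("top")
p,d=snapshot("top");cv2.imwrite("pics/t2.png",p[150:340,220:410,::-1].repeat(3,0).repeat(3,1))
g,_=masks(p);g[:150]=0;g[340:]=0;g[:,:230]=0;g[:,400:]=0
P=np.array([ray(c,q,.045) for q in cv2.findContours(big(g).astype(np.uint8),0,1)[0][0][:,0]])
for y in np.arange(-.18,-.03,.03):
    s=P[abs(P[:,1]-y)<.008]
    if len(s):print(round(y,3),s[:,0].min().round(4))
print(rect(big(g),c,.045))
E
```

```text
clock: 5.48
tool_pos: [0.5725, -0.1026, 0.0316]
eef_rot: [-0.009, 1.0, -0.0, -0.001]
contact_force: [2.1, -0.0, 0.6]
opening: 1.003
finger_force: 0.9
at [ 0.5725 -0.1026  0.0316] yaw 90.98 tilt z [-0.002 -0.    -1.   ] | shift 0.0225 -0.0021 0.0016 turn 0.0022 t 5.4833
-0.15 0.3929
-0.12 0.3899
-0.09 0.3914
-0.06 0.3906
(469.3227233886719, -92.80430603027344, (159.0153045654297, 155.32589721679688), 0.0809284895658493)
```

View pics/t2.png

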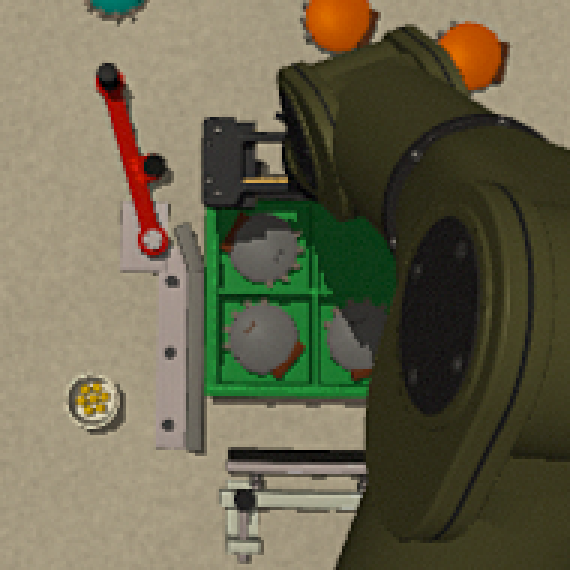

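The tray is square, friction is about 2 N, and the buffer face (crop row ~450) is about 50 mm ahead. I'll drag most of that, then feel for contact.

```bash
python3 -m inch '1 0.004 -0.0003 0 0 0 0;1 0.004 -0.0003 0 0 0 0;1 0.004 -0.0003 0 0 0 0;1 0.004 -0.0003 0 0 0 0;1 0.004 -0.0003 0 0 0 0;1 0.004 -0.0003 0 0 0 0;1 0.004 -0.0003 0 0 0 0;1 0.004 -0.0003 0 0 0 0;1 0.002 0 0 0 0 0;1 0.002 0 0 0 0 0;1 0.002 0 0 0 0 0;1 0 0 0 0 0 0'
python3 -m inch '1 0.001 0 0 0 0 0;1 0.001 0 0 0 0 0;1 0.001 0 0 0 0 0;1 0.001 0 0 0 0 0'
```

```text
clock: 6.53
tool_pos: [0.5352, -0.1058, 0.0317]
eef_rot: [-0.008, 1.0, -0.0, -0.0]
contact_force: [1.4, 1.1, -0.4]
opening: 1.003
finger_force: 0.4
clock: 6.87
tool_pos: [0.532, -0.1058, 0.0317]
eef_rot: [-0.008, 1.0, 0.0, 0.0]
contact_force: [1.7, 0.1, -1.5]
opening: 1.003
finger_force: 1.0
```

```bash
for i in 1; do python3 -m inch '1 0.001 0 0 0 0 0;1 0.001 0 0 0 0 0;1 0.001 0 0 0 0 0'; python3 -m inch '1 0.001 0 0 0 0 0;1 0.001 0 0 0 0 0'; python3 -m inch '1 0.001 0 0 0 0 0;1 0.001 0 0 0 0 0'; done | grep -E 'tool_pos|contact'
```

```text
tool_pos: [0.5288, -0.1058, 0.0317]
contact_force: [2.0, 0.5, -2.3]
tool_pos: [0.5268, -0.1059, 0.0317]
contact_force: [2.6, 0.6, -0.5]
tool_pos: [0.5248, -0.1059, 0.0317]
contact_force: [2.2, 0.1, -0.5]
```

```bash
(python3 -m inch '1 0.001 0 0 0 0 0;1 0.001 0 0 0 0 0'; python3 -m inch '1 0.001 0 0 0 0 0;1 0 0 0 0 0 0'; python3 -m inch '1 0.001 0 0 0 0 0;1 0 0 0 0 0 0') | grep -E 'tool_pos|contact'
```

```text
tool_pos: [0.5228, -0.1059, 0.0317]
contact_force: [2.3, 0.4, -1.6]
tool_pos: [0.5222, -0.106, 0.0318]
contact_force: [2.5, -0.1, -2.2]
tool_pos: [0.5216, -0.106, 0.0319]
contact_force: [3.4, -0.0, -1.7]
```

```bash
(python3 -m inch '1 0.001 0 0 0 0 0;1 0 0 0 0 0 0'; python3 -m inch '1 0.001 0 0 0 0 0;1 0 0 0 0 0 0') | grep -E 'tool_pos|contact'
```

```text
tool_pos: [0.521, -0.1061, 0.0319]
contact_force: [4.9, -1.7, -2.4]
tool_pos: [0.5206, -0.1061, 0.032]
contact_force: [5.6, -0.1, -2.1]
```

```bash
(python3 -m inch '1 0.001 0 0 0 0 0;1 0 0 0 0 0 0'; python3 -m inch '1 0.001 0 0 0 0 0;1 0 0 0 0 0 0;1 0 0 0 0 0 0';python3 -m inch '1 0.001 0 0 0 0 0;1 0 0 0 0 0 0;1 0 0 0 0 0 0;1 0 0 0 0 0 0') | grep -E 'tool_pos|contact|clock'
```

```text
clock: 8.45
tool_pos: [0.5202, -0.1061, 0.0322]
contact_force: [6.8, -0.6, -2.3]
clock: 8.7
tool_pos: [0.5198, -0.1062, 0.0322]
contact_force: [6.8, -1.2, -1.0]
clock: 9.03
tool_pos: [0.5194, -0.1062, 0.0324]
contact_force: [8.1, -0.7, -1.8]
```

```bash
python3 -m inch '1 -0.004 0 0 0 0 0;1 -0.006 0 0 0 0 0;1 -0.01 0 0 0 0 0;1 -0.01 0 0 0 0 0;1 0 0 0 0 0 0;1 0 0 -0.02 0 0 0;1 0 0 -0.025 0 0 0;1 0 0 -0.025 0 0 0;1 0 0 -0.025 0 0 0;1 0 0 -0.025 0 0 0;1 -0.02 0.01 0 0 0 0;1 -0.02 0.01 0 0 0 0;1 0 0 0 0 0 0'
python3 - <<'E'
from h import *
to(.644,.066,.13,90);c=camera_model("wrist");p,d=snapshot("wrist");cv2.imwrite("pics/w3.png",p[:,:,::-1])
g,_=masks(p)
P=np.array([ray(c,q,.045) for q in cv2.findContours(big(g).astype(np.uint8),0,1)[0][0][:,0]])
for y in np.arange(-.18,-.03,.03):
    s=P[abs(P[:,1]-y)<.008]
    if len(s):print(round(y,3),s[:,0].max().round(4))
E
```

```text
clock: 10.12
tool_pos: [0.5879, -0.0818, 0.1523]
eef_rot: [-0.01, 1.0, 0.001, 0.002]
contact_force: [0.6, 1.5, 0.8]
opening: 0.998
finger_force: 0.0
at [ 0.5879 -0.0818  0.1523] yaw 91.11 tilt z [ 0.003  0.003 -1.   ] | shift -0.0561 0.1478 0.0223 turn 0.0193 t 10.1167
-0.18 0.51
-0.15 0.5101
-0.12 0.5095
-0.09 0.5096
-0.06 0.5097
```

View pics/w3.png

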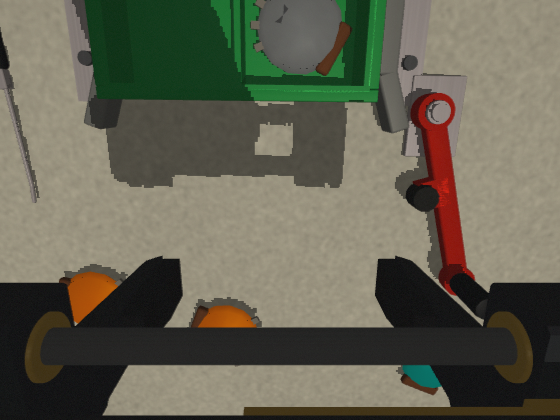

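The tray stayed home (far lip at x = 0.510 across its width, so square). The keeper pivot is at px (440,111) and the grip base at (455,277). Next I'll refine the keeper position and plan the push.

```bash
python3 - <<'E'
from h import *
c=camera_model("wrist")
piv=ray(c,(439,110),.027);print("pivot",piv.round(4),"gripbase",ray(c,(456,279),.024).round(4))
print("teal",ray(camera_model("top"),(259,145),.012).round(3),"q",np.round(get_state()["q"],2))
piv=np.array([.5145,.0285])
for k in (.27,.5,.75,1.0,1.25,1.5,1.7,1.85,1.95):
    f=.5236-k+.015;g=piv+.14*np.array([np.cos(f),np.sin(f)])
    b=np.array([-np.sin(f),np.cos(f)])  # behind
    print(k,"grip",g.round(4),"tcp",(g+.0265*b).round(4),"yaw",(90+np.degrees(f)).round(1))
to(.630,.103,.15,106)
E
```

```text
pivot [0.5109 0.0288 0.027 ] gripbase [0.6425 0.0633 0.024 ]
teal [0.736 0.065 0.012] q [ 0.26  0.79 -0.34  1.75  0.4   0.67  1.29]
0.27 grip [0.6495 0.0657] tcp [0.6424 0.0912] yaw 105.4
0.5 grip [0.6544 0.0339] tcp [0.6534 0.0604] yaw 92.2
0.75 grip [ 0.6514 -0.0009] tcp [0.6569 0.025 ] yaw 77.9
1.0 grip [ 0.6399 -0.0338] tcp [ 0.6517 -0.0101] yaw 63.6
1.25 grip [ 0.6205 -0.0629] tcp [ 0.6378 -0.0428] yaw 49.2
1.5 grip [ 0.5946 -0.0863] tcp [ 0.6164 -0.0711] yaw 34.9
1.7 grip [ 0.5702 -0.0999] tcp [ 0.5945 -0.0894] yaw 23.5
1.85 grip [ 0.5504 -0.1068] tcp [ 0.576 -0.1  ] yaw 14.9
1.95 grip [ 0.5367 -0.1097] tcp [ 0.5629 -0.1055] yaw 9.1
at [ 0.5855 -0.0831  0.1515] yaw 91.07 tilt z [-0.001  0.001 -1.   ] | shift -0.0941 0.1667 0.0015 turn -0.2605 t 10.1667
```

```bash
python3 -m inch '-1 0 0 0 0 0 -0.0868;-1 0 0 0 0 0 -0.0868;-1 0 0 0 0 0 -0.0868;-1 -0.0124 0.0208 0 0 0 0;-1 -0.0124 0.0208 0 0 0 0;-1 -0.0124 0.0208 0 0 0 0;-1 -0.0124 0.0208 0 0 0 0;-1 -0.0124 0.0208 0 0 0 0;-1 -0.0124 0.0208 0 0 0 0;-1 -0.0124 0.0208 0 0 0 0;-1 -0.0124 0.0208 0 0 0 0;-1 0 0 0 0 0 0;-1 0 0 0 0 0 0' 10
python3 - <<'E'
from h import *
to(.636,.104,.045,106)
p,d=snapshot("wrist");cv2.imwrite("pics/w4.png",p[:,:,::-1])
E
```

```text
clock: 11.25
tool_pos: [0.6335, 0.1028, 0.1508]
eef_rot: [-0.139, 0.99, -0.0, -0.002]
contact_force: [-0.5, -0.5, -0.6]
opening: 0.042
finger_force: 0.0
at [0.6335 0.1028 0.1508] yaw 106.02 tilt z [-0.003 -0.001 -1.   ] | shift -0.0027 0.0004 0.1058 turn 0.0003 t 11.25
```

View pics/w4.png

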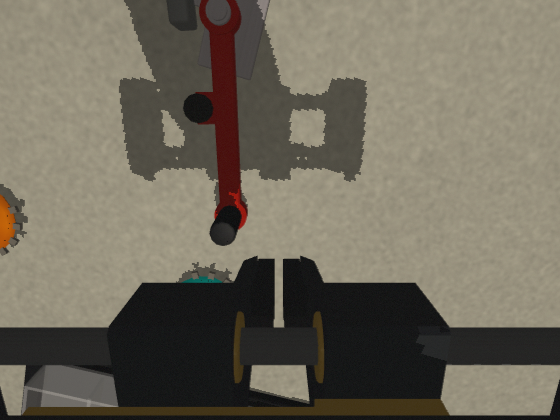

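The grip top is at px (222,232), left of the closed fingers (column ~280). I'll get its position from that and then descend.

```bash
python3 - <<'E'
from h import *
c=camera_model("wrist");print("grip",ray(c,(222,232),.064).round(4),"piv",ray(c,(219,12),.027).round(4))
E
python3 -m inch '-1 0 0 0.02 0 0 0;-1 0 0 0.02 0 0 0;-1 0 0 0.02 0 0 0;-1 0 0 0.02 0 0 0;-1 0 0 0.02 0 0 0;-1 0 0 0.006 0 0 0;-1 0 0 0 0 0 0;-1 0 0 0 0 0 0'
```

```text
grip [0.6477 0.0671 0.064 ] piv [0.5152 0.0281 0.027 ]
clock: 11.97
tool_pos: [0.6353, 0.1008, 0.046]
eef_rot: [-0.137, 0.991, -0.0, -0.0]
contact_force: [1.1, 0.0, -0.2]
opening: 0.005
finger_force: 0.0
```

```bash
python3 -m inch '-1 0 -0.004 0 0 0 0;-1 0 -0.004 0 0 0 0;-1 -0.0011 -0.007 0 0 0 0.05;-1 -0.0011 -0.007 0 0 0 0.05;-1 -0.0011 -0.007 0 0 0 0.05;-1 -0.0011 -0.007 0 0 0 0.05;-1 -0.0011 -0.007 0 0 0 0.05;-1 -0.0011 -0.007 0 0 0 0.05;-1 -0.0011 -0.007 0 0 0 0.05;-1 -0.0011 -0.007 0 0 0 0.05;-1 -0.0011 -0.007 0 0 0 0.05;-1 -0.0011 -0.007 0 0 0 0.05;-1 0 0 0 0 0 0'
cat >> h.py <<'E'
def keep():
    from scipy.spatial.transform import Rotation as R
    s=get_state();M=R.from_quat(s["eef_rot"]).as_matrix();p=np.array(s["tool_pos"])[:2]-[.5135,.0285]
    print("radial",(-M[:2,0]@p).round(4),"behind",(M[:2,1]@p).round(4),"keeper if touching",(.5386-(np.arctan2(M[1,1],M[0,1])-np.pi/2)-np.arctan2(M[:2,1]@p-.0265,-M[:2,0]@p)).round(3),"push",(M[:,1]@s["contact_force"]).round(2),"rad F",(M[:,0]@s["contact_force"]).round(2))
E
python3 -c "
from h import *
keep()"
```

```text
clock: 13.05
tool_pos: [0.6542, 0.0249, 0.0469]
eef_rot: [0.114, 0.993, 0.001, 0.002]
contact_force: [3.0, 1.6, 0.3]
opening: 0.005
finger_force: 0.8
radial 0.1379 behind 0.0283 keeper if touching 0.754 push 2.25 rad F -2.6
```

```bash
python3 -m inch '-1 -0.0013 -0.007 0 0 0 0.05;-1 -0.0013 -0.007 0 0 0 0.05;-1 -0.0013 -0.007 0 0 0 0.05;-1 -0.0013 -0.007 0 0 0 0.05;-1 -0.0013 -0.007 0 0 0 0.05;-1 -0.0013 -0.007 0 0 0 0.05;-1 -0.0013 -0.007 0 0 0 0.05;-1 -0.0013 -0.007 0 0 0 0.05;-1 -0.0013 -0.007 0 0 0 0.05;-1 -0.0013 -0.007 0 0 0 0.05;-1 -0.0013 -0.007 0 0 0 0.05;-1 -0.0013 -0.007 0 0 0 0.05;-1 -0.0013 -0.007 0 0 0 0.05;-1 0 0 0 0 0 0'
python3 -c "
from h import *
keep()"
```

```text
clock: 14.22
tool_pos: [0.6219, -0.0601, 0.0465]
eef_rot: [0.424, 0.906, 0.0, 0.0]
contact_force: [0.0, 2.0, 0.9]
opening: 0.004
finger_force: 0.7
radial 0.1375 behind 0.0264 keeper if touching 1.414 push 1.31 rad F 1.51
```

```bash
python3 -m inch '-1 -0.001 -0.0056 0 0 0 0.04;-1 -0.001 -0.0056 0 0 0 0.04;-1 -0.001 -0.0056 0 0 0 0.04;-1 -0.001 -0.0056 0 0 0 0.04'|grep force
python3 -c "
from h import *
keep()"
python3 -m inch '-1 -0.0005 -0.0028 0 0 0 0.02;-1 -0.0005 -0.0028 0 0 0 0.02;-1 -0.0005 -0.0028 0 0 0 0.02'|grep force
python3 -c "
from h import *
keep()"
python3 -m inch '-1 -0.0005 -0.0028 0 0 0 0.02;-1 -0.0005 -0.0028 0 0 0 0.02'|grep force
python3 -c "
from h import *
keep()"
```

```text
contact_force: [1.4, 4.2, 2.8]
finger_force: 1.9
radial 0.1375 behind 0.0266 keeper if touching 1.575 push 3.37 rad F 2.86
contact_force: [2.5, 3.0, 2.4]
finger_force: 1.9
radial 0.1376 behind 0.0261 keeper if touching 1.637 push 3.58 rad F 1.51
contact_force: [2.1, 2.5, 2.4]
finger_force: 1.9
radial 0.1376 behind 0.026 keeper if touching 1.677 push 3.01 rad F 1.4
```

```bash
for i in 1; do python3 -m inch '-1 -0.0004 -0.002 0 0 0 0.015;-1 -0.0004 -0.002 0 0 0 0.015'|grep contact
python3 -c "
from h import *
keep()"
python3 -m inch '-1 -0.0004 -0.002 0 0 0 0.015;-1 -0.0004 -0.002 0 0 0 0.015'|grep contact
python3 -c "
from h import *
keep()"
python3 -m inch '-1 -0.0004 -0.002 0 0 0 0.015;-1 0 0 0 0 0 0'|grep contact
python3 -c "
from h import *
keep()"
done
```

```text
contact_force: [3.3, 3.4, 2.7]
radial 0.1376 behind 0.0259 keeper if touching 1.707 push 4.35 rad F 1.86
contact_force: [2.5, 3.3, 2.0]
radial 0.1376 behind 0.0261 keeper if touching 1.736 push 3.53 rad F 2.13
contact_force: [1.8, 2.4, 0.6]
radial 0.1378 behind 0.0256 keeper if touching 1.755 push 2.5 rad F 1.59
```

```bash
for i in 1; do python3 -m inch '-1 -0.0004 -0.002 0 0 0 0.015;-1 -0.0004 -0.002 0 0 0 0.015'|grep contact
python3 -c "
from h import *
keep()"
python3 -m inch '-1 -0.0004 -0.002 0 0 0 0.015;-1 0 0 0 0 0 0'|grep contact
python3 -c "
from h import *
keep()"
python3 -m inch '-1 -0.0004 -0.002 0 0 0 0.015;-1 0 0 0 0 0 0'|grep contact
python3 -c "
from h import *
keep()"
done
```

```text
contact_force: [2.3, 3.2, 0.5]
radial 0.1377 behind 0.0264 keeper if touching 1.779 push 3.2 rad F 2.24
contact_force: [2.9, 3.4, 0.7]
radial 0.1378 behind 0.0258 keeper if touching 1.799 push 3.79 rad F 2.31
contact_force: [1.2, 2.6, -0.2]
radial 0.1378 behind 0.026 keeper if touching 1.812 push 1.92 rad F 2.09
```

```bash
for i in 1; do python3 -m inch '-1 -0.0004 -0.002 0 0 0 0.015;-1 0 0 0 0 0 0'|grep contact
python3 -c "
from h import *
keep()"
python3 -m inch '-1 -0.0004 -0.002 0 0 0 0.015;-1 0 0 0 0 0 0'|grep contact
python3 -c "
from h import *
keep()"
done
python3 - <<'E'
from h import *
p,d=snapshot("wrist");cv2.imwrite("pics/w5.png",p[:,:,::-1])
E
```

```text
contact_force: [2.3, 3.1, -0.6]
radial 0.1379 behind 0.0262 keeper if touching 1.825 push 3.05 rad F 2.36
contact_force: [3.0, 3.3, -1.2]
radial 0.1378 behind 0.0266 keeper if touching 1.837 push 3.78 rad F 2.39
```

View pics/w5.png

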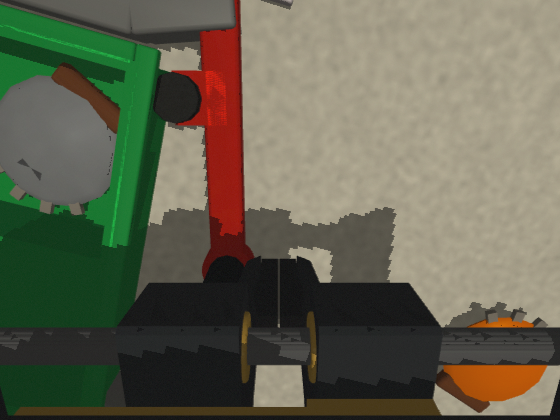

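The nose at (178,97) is just reaching under the far lip (edge at about column 157). I'll measure the remaining gap.

```bash
python3 - <<'E'
from h import *
c=camera_model("wrist")
a=ray(c,(160,50),.045);b=ray(c,(124,245),.045);n=ray(c,(178,97),.03)
t=(b-a)[:2];t/=np.linalg.norm(t);w=(n-a)[:2];print(a,b,n,"nose beyond lip edge",t[0]*w[1]-t[1]*w[0], "want .004", np.degrees(np.arctan2(*t)))
keep()
E
```

```text
[ 0.51022147 -0.01799691  0.045     ] [ 0.50893823 -0.09410028  0.045     ] [ 0.51525785 -0.0324415   0.03      ] nose beyond lip edge 0.005279192564510853 want .004 -179.03398050980744
radial 0.1378 behind 0.0265 keeper if touching 1.837 push 3.17 rad F 2.38
```

```bash
for i in 1; do python3 -m inch '-1 -0.0004 -0.002 0 0 0 0.015;-1 0 0 0 0 0 0'|grep contact
python3 -c "
from h import *
keep()"
python3 -m inch '-1 -0.0004 -0.002 0 0 0 0.015;-1 0 0 0 0 0 0'|grep contact
python3 -c "
from h import *
keep()"
python3 -m inch '-1 -0.0004 -0.002 0 0 0 0.015;-1 0 0 0 0 0 0'|grep contact
python3 -c "
from h import *
keep()"
done
```

```text
contact_force: [3.9, 2.9, -1.6]
radial 0.1377 behind 0.0273 keeper if touching 1.847 push 4.49 rad F 1.84
contact_force: [4.9, 4.4, -1.3]
radial 0.1376 behind 0.0278 keeper if touching 1.858 push 5.84 rad F 3.08
contact_force: [4.1, 3.9, -1.6]
radial 0.1376 behind 0.0282 keeper if touching 1.87 push 4.85 rad F 2.93
```

```bash
python3 -m inch '-1 -0.0004 -0.002 0 0 0 0.015;-1 0 0 0 0 0 0'|grep contact
python3 -c "
from h import *
keep()"
python3 -m inch '-1 0 0 0 0 0 0;-1 0 0 0 0 0 0'|grep contact
python3 -m inch '-1 -0.0004 -0.002 0 0 0 0.015;-1 0 0 0 0 0 0'|grep contact
python3 -c "
from h import *
keep()"
python3 -m inch '-1 0 0 0 0 0 0;-1 0 0 0 0 0 0'|grep contact
python3 -c "
from h import *
keep()"
```

```text
contact_force: [5.5, 3.6, -2.7]
radial 0.1375 behind 0.0286 keeper if touching 1.881 push 6.12 rad F 2.36
contact_force: [4.4, 4.7, -1.9]
contact_force: [6.6, 4.3, -3.0]
radial 0.1374 behind 0.0291 keeper if touching 1.893 push 7.32 rad F 2.91
contact_force: [6.1, 4.0, -3.4]
radial 0.1374 behind 0.029 keeper if touching 1.893 push 6.76 rad F 2.68
```

```bash
python3 -m inch '-1 0 0.003 0 0 0 0;-1 0 0.004 0 0 0 0;-1 0 0.008 0 0 0 0;-1 0 0.015 0 0 0 0;-1 0 0.01 0 0 0 0;-1 0 0 -0.02 0 0 0;-1 0 0 -0.025 0 0 0;-1 0 0 -0.025 0 0 0;-1 0 0 -0.025 0 0 0;-1 0 0.01 0 0 0 0;-1 0 0.01 0 0 0 0;-1 0 0 0 0 0 0'
python3 - <<'E'
from h import *
p,d=snapshot("wrist");cv2.imwrite("pics/w6.png",p[:,:,::-1])
E
```

```text
clock: 18.52
tool_pos: [0.6274, -0.0898, 0.1413]
eef_rot: [0.634, 0.773, 0.0, 0.001]
contact_force: [-0.0, 0.6, -0.4]
opening: 0.003
finger_force: 0.0
```

View pics/w6.png

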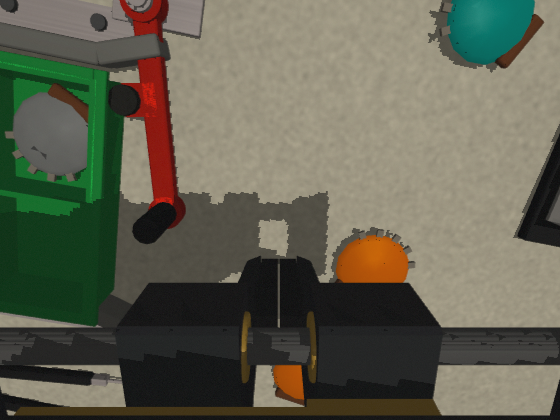

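The nose (124,100) is tucked under the lip (edge column ~120). I'll check the final geometry.

```bash
python3 - <<'E'
from h import *
c=camera_model("wrist")
p=cv2.imread("pics/w6.png")[:,:,::-1].copy();g,_=masks(p)
P=np.array([ray(c,q,.045) for q in cv2.findContours(big(g).astype(np.uint8),0,1)[0][0][:,0]])
for y in np.arange(-.17,0,.02):
    s=P[abs(P[:,1]-y)<.006]
    if len(s):print(round(y,3),s[:,0].max().round(4))
n=ray(c,(125,100),.03);gr=ray(c,(148,229),.064);pv=ray(c,(144,6),.027);print(n,gr,pv)
print("keeper",.5386-np.arctan2(gr[1]-pv[1],gr[0]-pv[0]))
E
```

```text
-0.17 0.5171
-0.15 0.5175
-0.13 0.5173
-0.11 0.517
-0.09 0.5168
-0.07 0.5165
-0.05 0.5163
-0.03 0.5089
[ 0.51063474 -0.03274572  0.03      ] [ 0.54432664 -0.10524518  0.064     ] [0.51687114 0.02516389 0.027     ]
keeper 1.9018930530035953
```

```bash
python3 -c "
from plant import *
print(r.finish_job())"
```

```text
the job is handed in; nothing more can be done
None
```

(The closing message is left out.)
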